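# Cock the spring press and cover its trip

### The job

Make the bearing press safe for loading the next wheel: draw its long lever down against the spring until the catch hooks over the lever's pin, and ease off so that it stays hooked. Then tip the little hinged cover over so that it lies shut over the catch. The catch is a hair trigger and a brush against its thumb tab fires it: never let the lever fly up, and leave the other things on the mat where they are.

Things in the scene. Friction and masses are not known exactly. Their poses are not given: they have to be found in the camera images.
- press: Grey cast-iron spring hand press, 288 mm tall, bolted down. Origin: on the mat under the lever's pivot, which is 180 mm up, axis along press x. Press +y: along the base from ram to lever grip; +x: away from the robot; z up. In mm: foot y -130 to 60, x +-55; column and head y -100 to 28, x +-26, up to 288; tail to y 215; post of catch and cover y 122 to 202, x -45 to 42
- lever (a joint): Lever angle, rad: 0 raised by its spring, bar rising 25 deg to the grip; grows as the grip is drawn down round the pivot. A pin on the bar's far side, 150 mm from the pivot, meets the catch's sloped nose at 0.43; the catch snaps over it just after 0.615; rubber stop at 0.675; hooked and let go it rests at 0.613. Force at the grip 5.5 N at 0 rising to 12 N. Bar 10 mm wide, 22 deep
- lever_grip (a point): Middle of the lever's grip: a bare steel cross bar of 18 mm diameter and 100 mm length along press x, at the end of the lever, 280 mm from the pivot. About 300 mm above the mat at rest, 132 mm when hooked
- catch (a joint): Catch angle, rad: 0 standing home (hook over the pin if the lever is hooked), held by a weak spring; grows as its top swings towards the grip. It is pushed to about 0.25 as the pin passes and snaps back. With the lever hooked, about 2 N down on the thumb tab, moving it 4 mm, fires it
- catch_tab (a point): Grip-side end of the thumb tab, top face. The dark steel catch stands upright on the post, 17 mm to the far side (+x) of the lever; the tab, 16 x 32 x 4 mm, lies level at its top, 188 mm above the mat, pointing to the grip and ending at press y 195 mm
- cover (a joint): Angle of the trip cover, rad: 0 shut (level over catch and lever), 1.57 upright, 1.95 fully open, leaning back to the near side (-x, the robot's) against its stop, where it starts. Light and free: it falls open above 1.57 and shut below. It cannot shut while the lever is up (it would land on the bar)
- cover_hinge (a point): Middle of the cover's hinge line, which runs along press y: press (-42, 162) mm, 201 mm above the mat. Does not move
- cover_edge (a point): Middle of the cover's free edge, 80 mm from the hinge line. The cover is an aluminium sheet, 88 mm along the hinge, 80 mm across, 3 mm thick, about 0.15 kg, with a 13 mm rim folded down on three sides; open, its smooth face looks to the robot's side and its edge stands about 275 mm above the mat
- skate_plate: Bystander: silver aluminium skate plate, 75 x 265 mm along its y, 36 mm high, origin under its middle
- wrench: Bystander: grey steel combination wrench, 170 mm along its x, 8 mm high, origin under its middle
- capsule: Bystander: blue plastic cleaning capsule standing up, 64 mm diameter, 95 mm high, origin under its middle
- adapter_rack: Bystander: plywood block 52 x 150 x 18 mm with three brass press adapters, 52 mm high in all, origin under its middle

How it is judged:
By the outcome, as a careful person would: the job done as asked, in the order asked, and still so for the second after the job is handed in, with the robot touching nothing.
It also fails if it takes over 61 s, if anything falls off the work surface, if the arm or the gripper's body presses on something with over 40 N, if the wrist force passes 120 N, or if a joint passes its speed limit or range.

### The arm

A 6-joint arm with a two-finger parallel gripper is mounted at the origin on the work surface. World frame = base frame: x ahead of the robot, y to its left, z up, the work surface at z = 0. Lengths are in mm, angles in rad, forces in N, time in s.
With the tool pointing down it reaches from about 400 to 825 mm from the base axis. Payload 7 kg.
Tool frame: the origin (TCP) lies at the very end of the fingers, on their centre line; the grasp point (between the pads) lies 19 mm behind it; z points along the fingers, y is the direction in which the jaws open and shut (so a half turn about z gives the same grasp; the last joint's range is limited). The gripper opens to 88 mm and grips with 3 to 60 N. Pads are 19 mm wide; open, the fingers measure 130 mm over their backs; the gripper's body (78 mm by 193 mm) begins 47 mm behind the grasp point.
Start: joints at [-0.859, 0.359, 0.012, 0, -1.224, -0.288], TCP at [277.55, -615.273, 226.561] pointing down, gripper open.
Joint ranges: [-3.07, 3.07], [-1.43, 2.12], [-1.02, 1.25], [-3.03, 1.67], [-3.05, -0], [-3.03, 3.03]. Speed limits (rad/s): [2.39, 2.39, 3.01, 3.14, 3.14, 3.14].

### API

Orientations are given as a unit quaternion [x, y, z, w].
In Python, from plant import bot gives the robot as it stands. Calls block until the motion is done:
- bot.move_ptp(position, orientation): joint-space move of the TCP to a pose.
- bot.line_to(position, velocity=150, ori=None): straight line of the TCP; ori=None keeps the orientation; velocity is the mean speed in mm/s.
- bot.move_joints(angles): joint-space move.
- bot.move_gripper(opening, force=None): finger opening in mm; force is the grip in N (None keeps the last); returns when the fingers have stopped.
- bot.pause(seconds).
- bot.solve_ik(position, orientation): joint angles nearest the present ones, or None.
- bot.read_state(): the state.
- bot.camera(name): name is "scene" or "top" or "wrist"; returns the picture (384x512x3 uint8, red, green, blue); there is no depth.
- bot.get_calibration(name): a dict with "fx", "fy", "cx", "cy" (pixels), "view" (4x4, takes a point from world to camera coordinates); the wrist camera has in their place "T_tool_cam" (4x4, takes a point from camera to tool coordinates, whose origin is the TCP and whose axes are the flange's). Camera axes: x right, y up, looking along -z (the intrinsics and any distortion apply to the point x, -y, -z); pixel columns grow to the right and rows downward; lengths in mm; the calibration is good to about 2 mm. A picture is of the moment at which its call begins: read the wrist's pose just before it. get_calibration takes no time and is no camera call.
A pose or a line that the arm cannot do raises bot.Unreachable and nothing moves.
- bot.close_job(): hands the job in, once; it reports no verdict.
The state is a dict: "t": time; "joint_pos": joint angles; "qvel": joint speeds; "tau": joint torques, N m; "tcp_pos": TCP position; "eef_rot": TCP orientation; "contact_force": force on the tool from outside, world axes, zero at the start; "moment": the same for the moment, N m; "width": finger opening in mm.
Only numpy, scipy, OpenCV 4.12 (cv2) and the standard library are available. Lean on these libraries where they do the work, as an engineer would, in place of code of your own. Each camera call takes 0.05 s, during which the arm holds its last target.

## Working session

There is one attempt and no reset: what is moved stays moved. The work goes in short steps, each a Python script; the robot and the scene stay as the last script left them, time stands still between calls to the robot, and variables do not carry over. Pictures are saved under pics/ and viewed, and the job is handed in when it is done.

```bash
ls; mkdir -p pics
python3 - <<'E'
from plant import bot
import cv2,numpy as np
s=bot.read_state();print(s)
for n in("scene","top","wrist"):
    im=bot.camera(n);cv2.imwrite(f"pics/a_{n}.png",im[:,:,::-1]);
    c=bot.get_calibration(n);print(n,{k:np.round(np.array(v),3).tolist() for k,v in c.items()})
E
```

```text
pics
{'t': 0.0, 'joint_pos': array([-8.58889324e-01,  3.59375762e-01,  1.10440559e-02, -3.68803933e-04,
       -1.22410623e+00, -2.88139418e-01]), 'qvel': array([ 0.00120529,  0.00211164,  0.00029824, -0.00048293,  0.00067806,
       -0.00076926]), 'tau': array([ 8.46180901e-04, -5.82716203e+01,  2.93065381e+01,  6.99698389e+00,
        6.93502690e-03, -1.27570288e-04]), 'tcp_pos': array([ 277.35283907, -614.83327463,  225.62008485]), 'eef_rot': array([-2.10240466e-01,  9.77649345e-01,  8.03440254e-04, -2.41378773e-04]), 'contact_force': array([0.7827149 , 0.48063832, 1.33155279]), 'moment': array([-0.01561201,  0.09988141, -0.0150011 ]), 'width': 87.55257335111175}
scene {'fx': 496.745, 'fy': 496.745, 'cx': 259.054, 'cy': 205.328, 'view': [[0.136, 0.99, -0.023, -116.143], [-0.654, 0.107, 0.749, 233.742], [0.744, -0.087, 0.662, -1773.139], [0.0, 0.0, 0.0, 1.0]]}
top {'fx': 411.023, 'fy': 411.023, 'cx': 252.765, 'cy': 189.493, 'view': [[-0.001, -1.0, -0.013, 30.182], [0.997, -0.002, 0.075, -594.893], [-0.075, -0.013, 0.997, -1115.71], [0.0, 0.0, 0.0, 1.0]]}
wrist {'fx': 296.387, 'fy': 296.387, 'cx': 254.042, 'cy': 190.597, 'T_tool_cam': [[-0.001, 0.955, 0.295, 79.433], [1.0, 0.001, 0.001, 1.158], [0.001, 0.295, -0.955, -157.431], [0.0, 0.0, 0.0, 1.0]]}
```

View pics/a_scene.png

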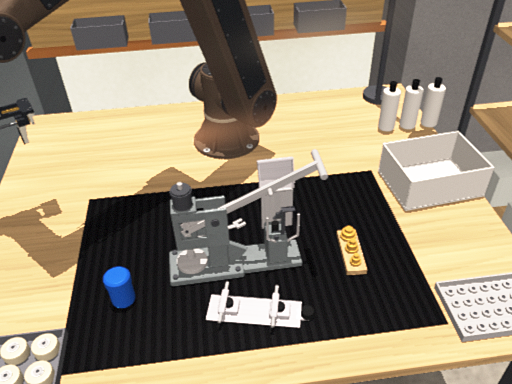

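View pics/a_top.png

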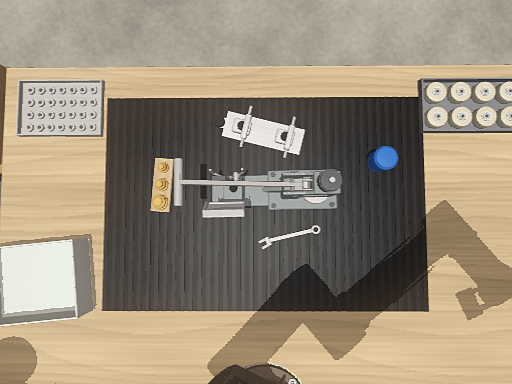

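View pics/a_wrist.png

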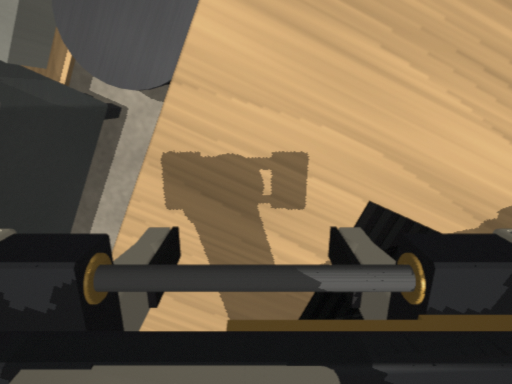

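The views show the press with its grip to the left in the top view, the rack under the grip, and the cover open towards the robot. I'll zoom in to measure it.

Run:
```python
import cv2
a=cv2.imread("pics/a_top.png")[145:225,140:350];cv2.imwrite("pics/z_top.png",cv2.resize(a,None,fx=3.8,fy=3.8,interpolation=cv2.INTER_CUBIC))
a=cv2.imread("pics/a_scene.png")[140:290,160:340];cv2.imwrite("pics/z_scene.png",cv2.resize(a,None,fx=4,fy=4,interpolation=cv2.INTER_CUBIC))
```

```text
(no output)
```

View pics/z_top.png

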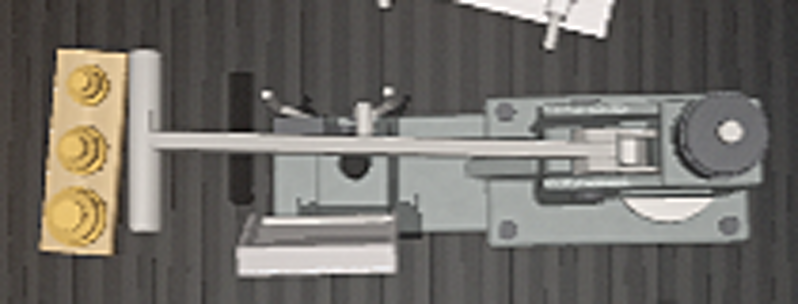

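View pics/z_scene.png

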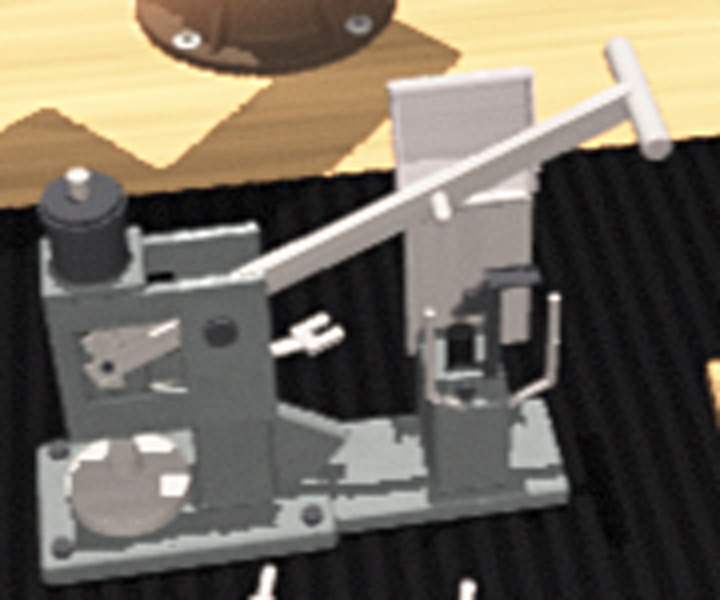

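```bash
cat > h.py <<'E'
import numpy as np,cv2
from plant import bot
def ray(n,px):
    c=bot.get_calibration(n);V=np.array(c["view"]);R=V[:3,:3];t=V[:3,3]
    d=np.array([(px[0]-c["cx"])/c["fx"],-(px[1]-c["cy"])/c["fy"],-1.])
    return -R.T@t,R.T@d
def onz(n,px,z):
    o,d=ray(n,px);return o+d*(z-o[2])/d[2]
def tri(*a):
    A=np.zeros((3,3));b=np.zeros(3)
    for n,px in a:
        o,d=ray(n,px);d=d/np.linalg.norm(d);P=np.eye(3)-np.outer(d,d);A+=P;b+=P@o
    X=np.linalg.solve(A,b)
    e=[np.linalg.norm((np.eye(3)-np.outer(d:=ray(n,p)[1]/np.linalg.norm(ray(n,p)[1]),d))@(X-ray(n,p)[0])) for n,p in a]
    return X,e
def proj(n,X):
    c=bot.get_calibration(n);V=np.array(c["view"]);p=V[:3,:3]@np.asarray(X,float)+V[:3,3]
    return np.array([c["cx"]+c["fx"]*p[0]/-p[2],c["cy"]-c["fy"]*p[1]/-p[2]])
def zt(u,v):return((u+.5)/3.8-.5+140,(v+.5)/3.8-.5+145)
def zs(u,v):return((u+.5)/4-.5+160,(v+.5)/4-.5+140)
E
python3 - <<'E'
from h import *
np.set_printoptions(precision=1,suppress=True)
n=tri(("top",zt(145,229)),("scene",zs(618,46)));f=tri(("top",zt(145,53)),("scene",zs(653,147)))
print("grip",n,f,(n[0]+f[0])/2)
print("grip z298",onz("top",zt(145,141),300))
print("knob",tri(("top",zt(730,131)),("scene",zs(77,172))))
print("pin?",tri(("top",zt(364,110)),("scene",zs(442,205))))
for nm,u in dict(fnL=(488,98),fnR=(762,98),nnL=(488,245),nnR=(748,242)).items(): print(nm,onz("top",zt(*u),20))
for s in ((390,88),(533,73)): print("cover",onz("scene",zs(*s),275))
for s in ((237,272),(395,272),(237,248),(395,248)): print("cover top",onz("top",zt(*s),275))
E
```

```text
grip (array([542. , 181.7, 307.3]), [np.float64(0.63914984715065), np.float64(0.6391498471507085)]) (array([638.8, 181.6, 306.4]), [np.float64(0.8186037692551111), np.float64(0.8186037692549462)]) [590.4 181.6 306.9]
grip z298 [590.8 183.  300. ]
knob (array([ 595.9, -140.2,  296.8]), [np.float64(0.11971944654876325), np.float64(0.1197194465487356)])
pin? (array([612.5,  64.7, 258.3]), [np.float64(0.39310697673792255), np.float64(0.39310697673787925)])
fnL [648.3 -13.4  20. ]
fnR [ 647.7 -213.6   20. ]
nnL [540.7 -13.   20. ]
nnR [ 542.5 -201.7   20. ]
cover [517.3  47.9 275. ]
cover [516.7 136.5 275. ]
cover top [518.8 135.  275. ]
cover top [518.6  45.7 275. ]
cover top [532.3 135.1 275. ]
cover top [532.2  45.7 275. ]
```

```bash
cat >> h.py <<'E'
from scipy.spatial.transform import Rotation as Rn
O=np.array([594.,-72.,0.]);YAW=0.016
RP=Rn.from_euler('z',YAW).as_matrix()
def P(p):return O+RP@np.asarray(p,float)
def tool_rot(th,flip=1):
    z=np.array([0,-np.sin(th),-np.cos(th)]);y=flip*np.array([0,np.cos(th),-np.sin(th)])
    return Rn.from_matrix(RP@np.column_stack([np.cross(y,z),y,z]))
XO=-28.
def grip_pt(a):
    e=np.deg2rad(25)-a;return np.array([XO,280*np.cos(e),180+280*np.sin(e)])
def tcp_for(a,th,flip=1,back=0.):
    r=tool_rot(th,flip);return P(grip_pt(a))+r.as_matrix()[:,2]*(19-back),r.as_quat()
E
python3 - <<'E'
from h import *
np.set_printoptions(precision=2,suppress=True)
print(bot.read_state()["contact_force"])
for fl in(1,-1):
  for th in(0,20,40,50):
    t=np.deg2rad(th)
    print(fl,th,*[bot.solve_ik(*tcp_for(a,t,fl,b)) for a,b in((0,80),(0,0),(.3,0),(.66,0),(.613,80))],sep='\n  ')
E
```

```text
[-0.14 -0.11 -0.41]
1
  0
  [ 0.64  0.16  0.04  0.   -1.45 -2.2 ]
  [ 0.64  0.19 -0.1   0.   -1.28 -2.2 ]
  [ 0.68  0.25 -0.2   0.   -1.11 -2.23]
  [ 0.67  0.34 -0.33  0.   -0.9  -2.23]
  [ 0.67  0.26 -0.22  0.   -1.1  -2.23]
1
  20
  [ 0.83  0.27  0.03  0.24 -1.59 -2.41]
  [ 0.79  0.28 -0.13  0.25 -1.42 -2.42]
  [ 0.82  0.35 -0.22  0.25 -1.27 -2.48]
  [ 0.81  0.43 -0.35  0.28 -1.06 -2.54]
  [ 0.85  0.38 -0.2   0.24 -1.26 -2.51]
1
  40
  [ 0.94  0.42  0.02  0.4  -1.74 -2.54]
  [ 0.89  0.4  -0.15  0.43 -1.58 -2.57]
  [ 0.91  0.48 -0.21  0.41 -1.47 -2.64]
  [ 0.91  0.58 -0.31  0.43 -1.29 -2.72]
  [ 0.96  0.55 -0.15  0.39 -1.47 -2.67]
1
  50
  [ 0.98  0.51  0.01  0.47 -1.82 -2.59]
  [ 0.92  0.47 -0.17  0.49 -1.67 -2.62]
  [ 0.94  0.56 -0.21  0.48 -1.57 -2.7 ]
  [ 0.94  0.66 -0.29  0.49 -1.4  -2.78]
  [ 1.    0.65 -0.12  0.44 -1.58 -2.73]
-1
  0
  [ 0.64  0.16  0.04  0.   -1.45  0.94]
  [ 0.64  0.19 -0.1   0.   -1.28  0.94]
  [ 0.68  0.25 -0.2   0.   -1.11  0.91]
  [ 0.67  0.34 -0.33  0.   -0.9   0.92]
  [ 0.67  0.26 -0.22  0.   -1.1   0.91]
-1
  20
  [ 0.83  0.27  0.03  0.24 -1.59  0.73]
  [ 0.79  0.28 -0.13  0.25 -1.42  0.72]
  [ 0.82  0.35 -0.22  0.25 -1.27  0.66]
  [ 0.81  0.43 -0.35  0.28 -1.06  0.6 ]
  [ 0.85  0.38 -0.2   0.24 -1.26  0.63]
-1
  40
  [ 0.94  0.42  0.02  0.4  -1.74  0.6 ]
  [ 0.89  0.4  -0.15  0.43 -1.58  0.58]
  [ 0.91  0.48 -0.21  0.41 -1.47  0.5 ]
  [ 0.91  0.58 -0.31  0.43 -1.29  0.42]
  [ 0.96  0.55 -0.15  0.39 -1.47  0.47]
-1
  50
  [ 0.98  0.51  0.01  0.47 -1.82  0.55]
  [ 0.92  0.47 -0.17  0.49 -1.67  0.52]
  [ 0.94  0.56 -0.21  0.48 -1.57  0.45]
  [ 0.94  0.66 -0.29  0.49 -1.4   0.36]
  [ 1.    0.65 -0.12  0.44 -1.58  0.41]
```

Run:
```python
from h import *
np.set_printoptions(precision=2,suppress=True)
th=np.deg2rad(40);q0=bot.read_state()["eef_rot"]
p,q=tcp_for(0,th,-1,110)
bot.line_to([300,-500,480],400)
bot.move_gripper(50,20)
bot.move_ptp(P([XO,330,520]),q)
bot.move_ptp(p,q)
s=bot.read_state();print(s["t"],s["tcp_pos"],p,s["contact_force"],s["width"])
for n in("scene","wrist"):
    cv2.imwrite(f"pics/b_{n}.png",bot.camera(n)[:,:,::-1])
```

```text
5.3417 [561.79 239.69 369.9 ] [561.01 239.77 368.04] [-0.37 -0.85  1.26] 50.31059695051043
```

View pics/b_scene.png

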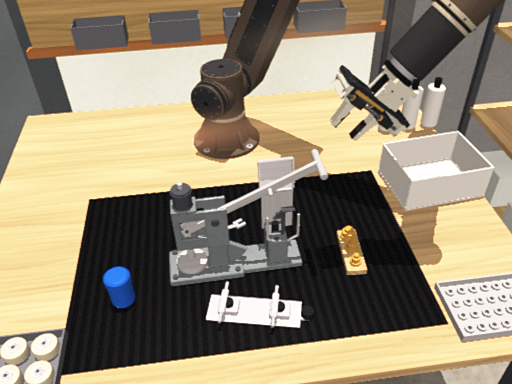

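View pics/b_wrist.png

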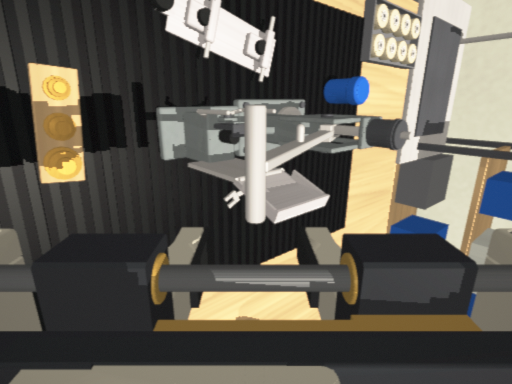

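The bar lies centred between the fingers (column ~256, rows 108–220). I'll go in and grasp it.

Run:
```python
from h import *
np.set_printoptions(precision=2,suppress=True)
th=np.deg2rad(40)
p,q=tcp_for(0,th,-1,0)
bot.line_to(p,120,ori=q)
s=bot.read_state();print(s["t"],s["tcp_pos"],p,s["contact_force"])
bot.move_gripper(10,45)
s=bot.read_state();print(s["t"],s["tcp_pos"],p,s["contact_force"],s["width"])
cv2.imwrite("pics/c_wrist.png",bot.camera("wrist")[:,:,::-1])
```

```text
6.5083 [562.49 169.65 284.37] [562.14 169.07 283.78] [-0.27  0.34 -0.2 ]
7.1583 [562.08 168.03 284.55] [562.14 169.07 283.78] [ 1.39 -5.44  1.66] 16.833317975218144
```

View pics/c_wrist.png

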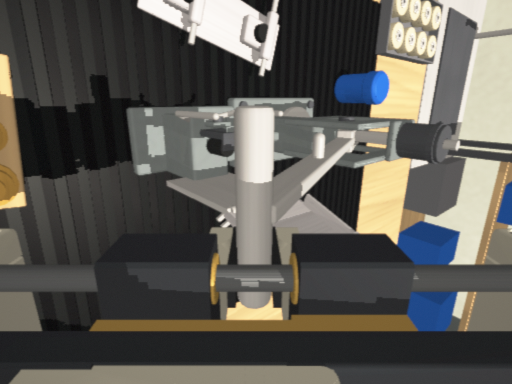

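Run:
```python
from h import *
np.set_printoptions(precision=2,suppress=True)
th=np.deg2rad(40)
for a in np.arange(.08,.41,.08):
    p,q=tcp_for(a,th,-1,0)
    bot.line_to(p,70,ori=q)
    s=bot.read_state();print(round(a,2),s["t"],s["tcp_pos"]-p,s["contact_force"],s["moment"],s["width"])
    if np.linalg.norm(s["contact_force"])>45: break
cv2.imwrite("pics/d_scene.png",bot.camera("scene")[:,:,::-1])
cv2.imwrite("pics/d_wrist.png",bot.camera("wrist")[:,:,::-1])
```

```text
0.08 7.675 [ 0.03 -1.05  1.38] [-0.66 -3.95  7.99] [-1.17  0.25 -0.11] 16.67551322577327
0.16 8.1417 [ 0.12 -0.79  1.5 ] [-0.57 -2.22  7.79] [-1.02  0.38 -0.24] 16.826851146837228
0.24 8.6083 [ 0.18 -0.76  1.57] [-1.45 -2.46  9.4 ] [-1.09  0.37 -0.25] 16.859145959847076
0.32 9.075 [ 0.22 -0.97  1.81] [-0.17 -3.52  9.98] [-1.52  0.28 -0.21] 16.37241188902867
0.4 9.5417 [ 0.25 -1.22  1.95] [-0.58 -4.25 11.04] [-1.93  0.23 -0.16] 16.680377829919713
```

View pics/d_scene.png

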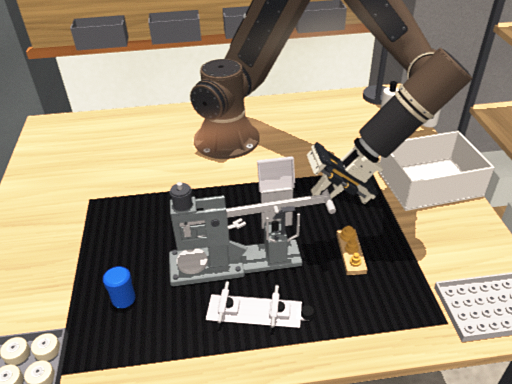

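View pics/d_wrist.png

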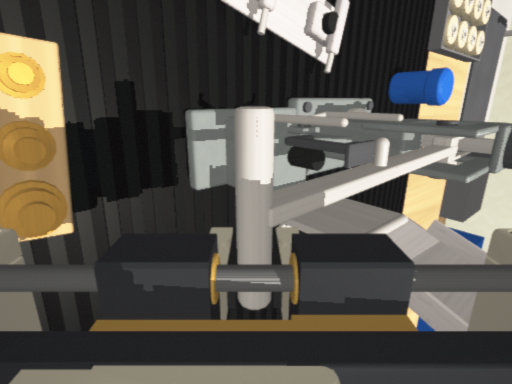

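The lever follows without slip. Next I draw it through the catch in finer steps.

Run:
```python
from h import *
np.set_printoptions(precision=2,suppress=True)
th=np.deg2rad(40)
for a in (.46,.52,.57,.61,.63,.645,.66):
    p,q=tcp_for(a,th,-1,0)
    bot.line_to(p,50,ori=q)
    s=bot.read_state();print(round(a,3),s["t"],s["tcp_pos"]-p,s["contact_force"],s["moment"],s["width"])
    if np.linalg.norm(s["contact_force"])>40: break
cv2.imwrite("pics/e_scene.png",cv2.resize(bot.camera("scene")[140:290,160:360,::-1],None,fx=4,fy=4,interpolation=2))
cv2.imwrite("pics/e_wrist.png",bot.camera("wrist")[:,:,::-1])
```

```text
0.46 10.125 [ 0.26 -1.39  2.2 ] [-0.3  -4.36 11.96] [-2.3   0.2  -0.08] 16.771914237989712
0.52 10.6083 [ 0.27 -1.57  2.37] [-1.68 -5.09 11.8 ] [-2.61  0.14 -0.03] 16.795181857534935
0.57 11.0417 [ 0.27 -1.63  2.4 ] [-0.4  -4.56 13.01] [-2.84  0.21 -0.07] 16.835903065524988
0.61 11.4167 [ 0.25 -1.75  2.  ] [ 1.61 -7.34  9.94] [-2.4  -0.25  0.37] 16.71038967664715
0.63 11.675 [ 0.3  -1.69  2.48] [-0.25 -5.23 13.99] [-2.98  0.23 -0.02] 16.945625180576215
0.645 11.925 [ 0.3  -1.7   2.62] [ 0.27 -5.87 13.28] [-3.02  0.19 -0.04] 16.9649976860938
0.66 12.175 [ 0.29 -1.72  2.59] [-0.23 -4.91 14.46] [-3.06  0.26 -0.07] 16.6923607652507
```

View pics/e_scene.png

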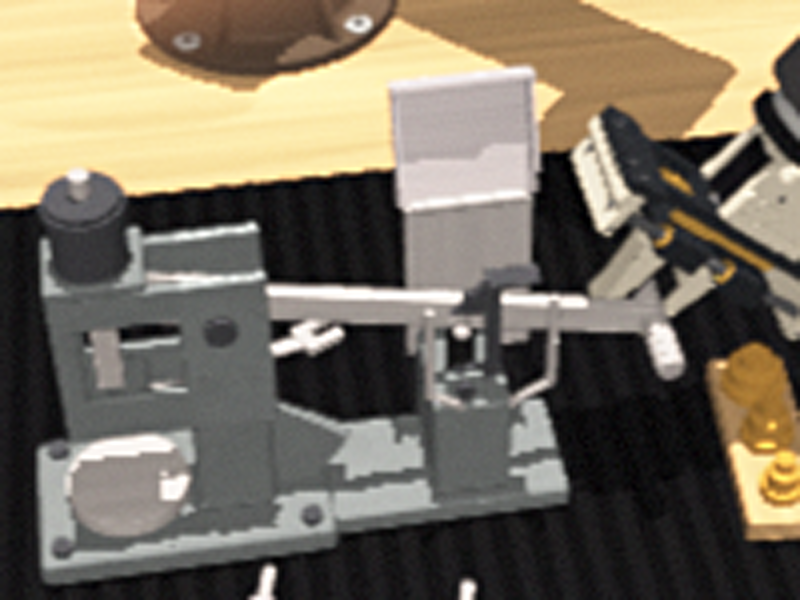

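View pics/e_wrist.png

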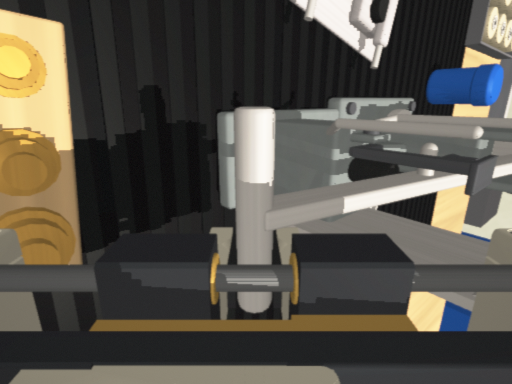

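The pin (460,330) sits under the catch nose, which stands upright. I'll ease off while watching the force.

Run:
```python
from h import *
np.set_printoptions(precision=2,suppress=True)
th=np.deg2rad(40)
for a in (.645,.632,.624,.618,.613,.609,.605,.601,.597):
    p,q=tcp_for(a,th,-1,0)
    bot.line_to(p,30,ori=q);bot.pause(.1)
    s=bot.read_state();print(round(a,3),s["t"],s["tcp_pos"]-p,s["contact_force"],s["moment"],s["width"])
    if s["contact_force"][2]<1.5: break
cv2.imwrite("pics/f_scene.png",cv2.resize(bot.camera("scene")[140:290,160:360,::-1],None,fx=4,fy=4,interpolation=2))
```

```text
0.645 12.6667 [ 0.31 -1.71  2.73] [-0.12 -6.1  13.72] [-2.9   0.11  0.05] 17.018468057146784
0.632 13.0417 [ 0.31 -1.77  2.59] [ 1.18 -6.28 12.81] [-2.79 -0.04  0.11] 16.910492292916455
0.624 13.3917 [ 0.3  -1.84  2.47] [ 1.17 -6.81 12.1 ] [-2.73 -0.03  0.24] 16.92797006667414
0.618 13.7417 [ 0.26 -1.97  1.89] [ 1.3  -7.85  8.64] [-2.1  -0.49  0.57] 16.990637514252402
0.613 14.0917 [ 0.22 -2.05  1.17] [  4.22 -10.     4.37] [-1.46 -0.92  0.91] 17.014773967658677
0.609 14.4417 [ 0.19 -2.17  0.53] [  4.89 -10.06   1.64] [-0.84 -1.38  1.35] 16.873948352348627
0.605 14.7917 [ 0.14 -2.25 -0.12] [  7.14 -10.96  -2.49] [-0.25 -1.85  1.69] 17.14257695616448
```

View pics/f_scene.png

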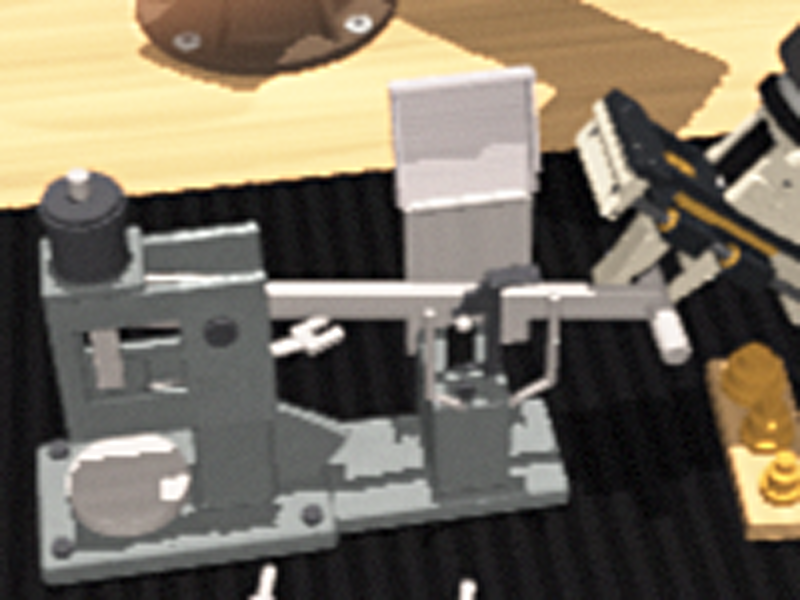

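Force has dropped to about 0 at 0.607, so the catch carries the lever. I'll relax the side load and then open.

Run:
```python
from h import *
np.set_printoptions(precision=2,suppress=True)
th=np.deg2rad(40)
p,q=tcp_for(.609,th,-1,0)
bot.line_to(p+[0.4,-2.4,0],30,ori=q);bot.pause(.1)
s=bot.read_state();print(s["t"],s["tcp_pos"]-p,s["contact_force"],s["width"])
bot.move_gripper(46)
s=bot.read_state();print(s["t"],s["tcp_pos"]-p,s["contact_force"],s["width"])
cv2.imwrite("pics/g_scene.png",cv2.resize(bot.camera("scene")[140:290,160:360,::-1],None,fx=4,fy=4,interpolation=2))
cv2.imwrite("pics/g_wrist.png",bot.camera("wrist")[:,:,::-1])
```

```text
15.1917 [ 0.35 -2.28  0.14] [-1.08 -0.73  3.04] 16.608795813583605
15.9083 [ 0.41 -2.38 -0.01] [-0.3   0.71 -0.91] 46.115939341296254
```

View pics/g_scene.png

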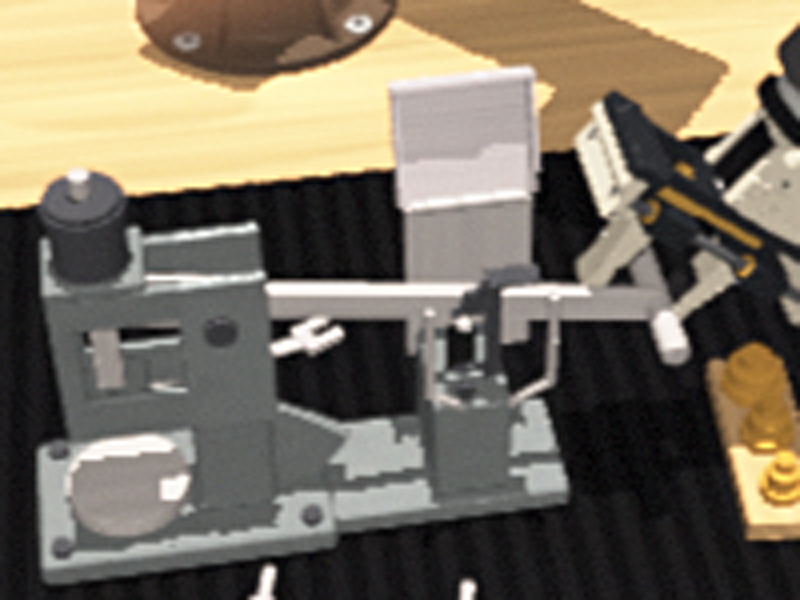

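View pics/g_wrist.png

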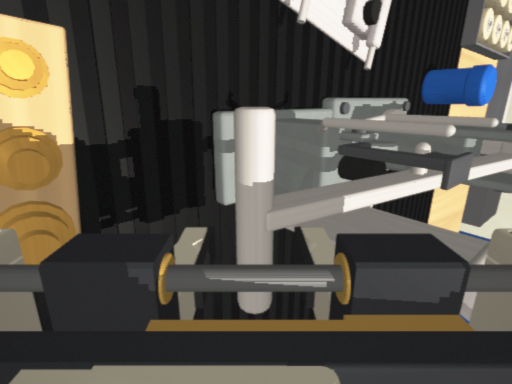

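Released: the lever stays hooked (same picture, zero force). I'll retreat along the tool axis and go round to the cover's near side.

Run:
```python
from h import *
np.set_printoptions(precision=2,suppress=True)
th=np.deg2rad(40)
p,q=tcp_for(.609,th,-1,120)
bot.line_to(p+[0.4,-2.4,0],150,ori=q)
bot.line_to(P([XO,370,400]),250,ori=q)
qd=tool_rot(0,-1).as_quat()
bot.move_gripper(0,20)
bot.move_ptp(P([-135,162,430]),qd)
bot.line_to(P([-125,162,255]),180,ori=qd)
s=bot.read_state();print(s["t"],s["tcp_pos"],s["contact_force"],s["width"],s["joint_pos"])
cv2.imwrite("pics/h_scene.png",cv2.resize(bot.camera("scene")[100:290,140:380,::-1],None,fx=3.3,fy=3.1,interpolation=2))
cv2.imwrite("pics/h_wrist.png",bot.camera("wrist")[:,:,::-1])
```

```text
20.8917 [466.99  88.41 255.65] [ 0.12 -0.99  0.56] 0.5572263413218987 [ 0.6   0.   -0.36  0.   -1.2   0.98]
```

View pics/h_scene.png

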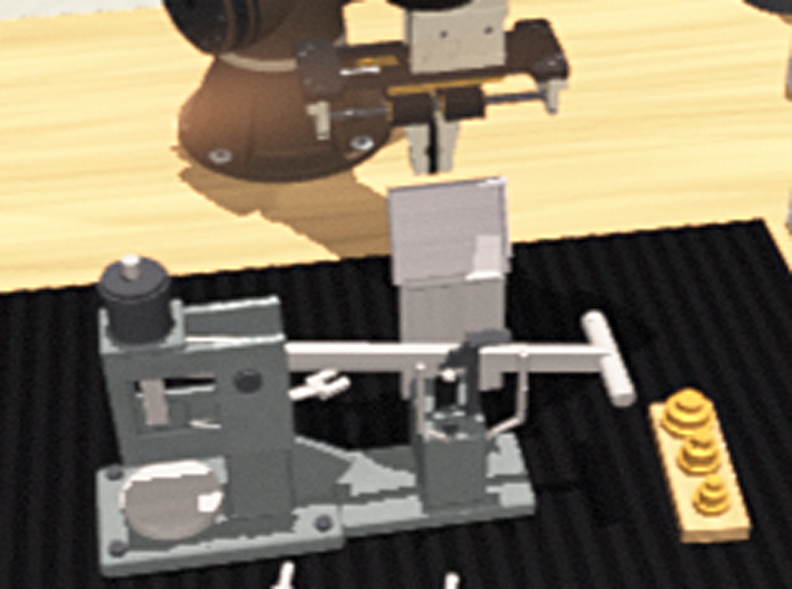

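View pics/h_wrist.png

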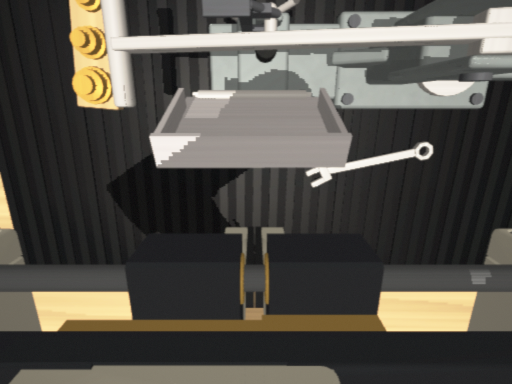

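The lever stays down, and the closed fingers are centred behind the cover. I'll push it slowly past upright.

Run:
```python
from h import *
np.set_printoptions(precision=2,suppress=True)
qd=tool_rot(0,-1).as_quat()
for x,v in((-90,80),(-70,40),(-60,30),(-52,25),(-46,20),(-41,20),(-36,20),(-30,20),(-24,20)):
    bot.line_to(P([x,162,255]),v,ori=qd)
    s=bot.read_state();print(x,s["t"],s["tcp_pos"],s["contact_force"])
    if np.linalg.norm(s["contact_force"])>15: break
bot.pause(.4)
cv2.imwrite("pics/i_scene.png",cv2.resize(bot.camera("scene")[100:290,140:380,::-1],None,fx=3.3,fy=3.1,interpolation=2))
cv2.imwrite("pics/i_wrist.png",bot.camera("wrist")[:,:,::-1])
```

```text
-90 21.5833 [501.5   88.32 254.47] [-0.4  -1.05  0.7 ]
-70 22.2333 [521.39  88.78 254.8 ] [-0.35 -0.7  -0.19]
-60 22.7167 [531.51  88.99 254.85] [-0.15 -0.64 -1.25]
-52 23.1833 [539.48  89.13 254.88] [-0.91  0.2  -0.48]
-46 23.6333 [545.48  89.25 254.91] [-0.02  0.06  0.6 ]
-41 24.0333 [550.49  89.33 254.88] [-0.38  0.21  0.1 ]
-36 24.4333 [555.48  89.39 254.9 ] [-1.61  0.24 -0.05]
-30 24.8833 [561.47  89.44 254.9 ] [ 0.05 -0.38 -0.96]
-24 25.3333 [567.47  89.56 254.86] [-0.25  0.65  0.26]
```

View pics/i_scene.png

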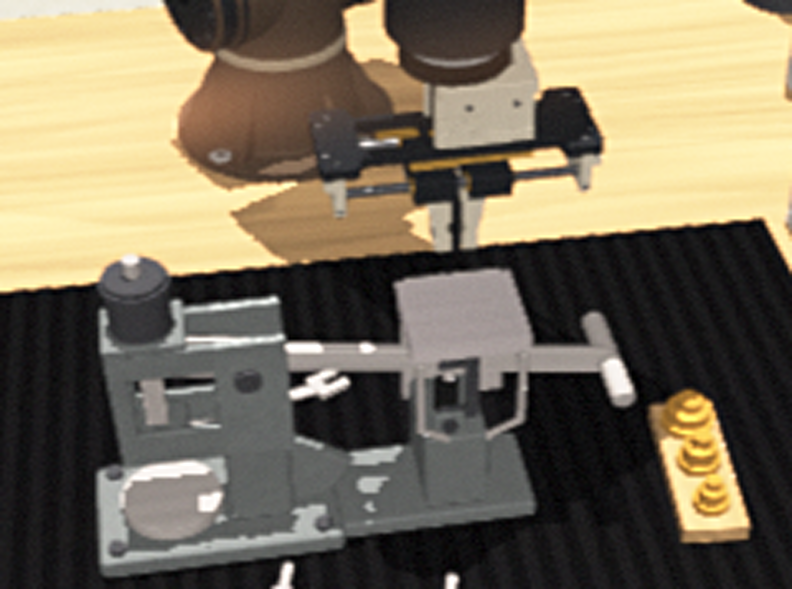

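View pics/i_wrist.png

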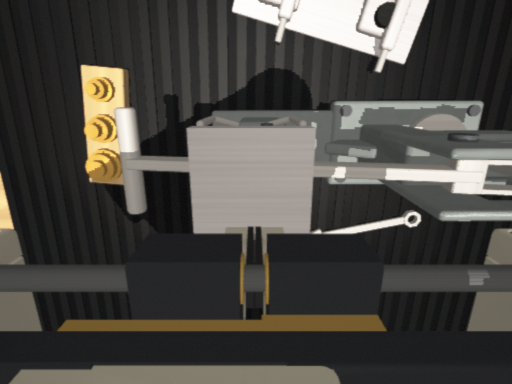

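The cover lies shut and the lever is still down. I'll retreat and check.

Run:
```python
from h import *
np.set_printoptions(precision=2,suppress=True)
qd=tool_rot(0,-1).as_quat()
bot.line_to(P([-60,162,420]),150,ori=qd)
bot.move_ptp([300,350,450],qd)
s=bot.read_state();print(s["t"],s["contact_force"])
t=bot.camera("top");sc=bot.camera("scene")
a=cv2.imread("pics/a_top.png")[:,:,::-1]
cv2.imwrite("pics/j_top.png",t[:,:,::-1])
cv2.imwrite("pics/j_cmp.png",np.vstack([cv2.resize(x[85:250,100:420,::-1],(560,289)) for x in(a,t)]))
cv2.imwrite("pics/j_scene.png",cv2.resize(sc[140:300,160:360,::-1],None,fx=3.7,fy=3.7,interpolation=2))
```

```text
28.425 [0.64 0.27 0.29]
```

View pics/j_cmp.png

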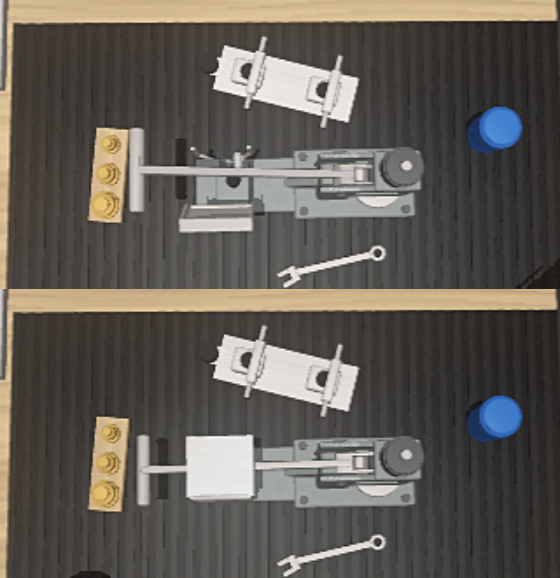

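View pics/j_scene.png

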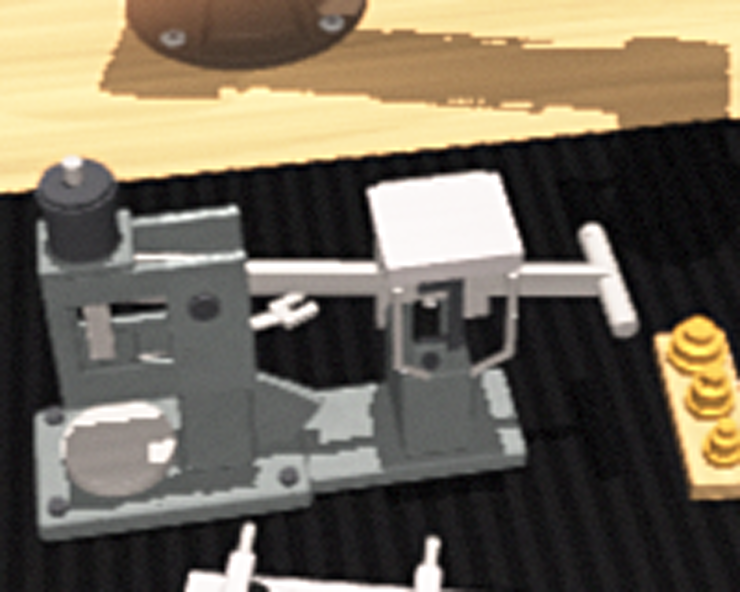

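The cover is flat over the catch, the lever is hooked low, and the bystanders match the first picture. I'm handing the job in.

```bash
python3 -c "
from plant import bot
print(bot.close_job())"
```

```text
the job is handed in; nothing more can be done
None
```

The press is safe for loading: the lever is hooked under the catch and the cover lies shut over it. I handed the job in at about 28 s of the 61 s allowed.

- **Lever:** I gripped the cross bar with the tool tilted 40° so the gripper stayed clear of the thumb tab. I drew the lever to about 0.65 rad, then eased off. The force on the tool fell to about zero near 0.61 rad, showing the catch was holding it, before I let go.
- **Cover:** I pushed it from behind with closed fingers, slowly, until it passed upright. It fell the rest of the way shut on its own, and the lever stayed hooked.
- **Last checks:** The final top and scene pictures show the lever down and the cover flat over the catch. The four bystanders look to be where they were in the first picture, which I compared by eye. Tool force readings stayed under about 16 N in all my checks, and the robot ended clear of everything. No check failed or disagreed.

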